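# Clamp the sample tube and hold the filter knob at the third click

### The arm

A 6-joint arm with a two-finger parallel gripper is mounted at the origin on the work surface. World frame = base frame: x ahead of the robot, y to its left, z up, the work surface at z = 0. Lengths are in m, angles in rad, forces in N, time in s.
With the tool pointing down it reaches from about 0.35 to 0.975 m from the base axis. Payload 4.9 kg.
Tool frame: the origin (TCP) lies on the centre line of the jaws, within the pads' length; the fingertips stand 11 mm ahead of it and the grasp point (between the pads) lies 8 mm behind it; z points along the fingers, y is the direction in which the jaws open and shut (so a half turn about z gives the same grasp; the last joint's range is limited). The gripper opens to 85 mm and grips with 20 to 120 N. Pads are 22 mm wide; open, the fingers measure 114 mm over their backs; the gripper's body (76 mm by 85 mm) begins 54 mm behind the grasp point. The pads swing forward as they close: fully open they stand 13 mm farther back than shut.
Start: joints at [-1.427, 0.053, 1.613, -0, 1.476, -0.119], TCP at [0.162, -0.604, 0.242] pointing down, gripper open.
Joint ranges: [-3.01, 3.01], [-1.01, 2.22], [0.06, 2.58], [-1.02, 4.17], [0.09, 2.62], [-3.14, 3.14]. Speed limits (rad/s): [2.57, 2.57, 3.14, 3.14, 3.14, 3.14].

### API

Orientations are given as a rotation vector (axis times angle).
In Python, from station import ctrl gives the robot as it stands.
- The arm moves only by the tool send_rows, never from a script. Its argument "series" is a list of rows, each an object of numbers: "tx", "ty", "tz": the shift along the tool's x, y, z in cm; "wx", "wy", "wz": the turn, a rotation vector about the tool's x, y, z in rad; "jaw": the closure, from 0 (fully open) to 1 (shut). In form: [{"tx": .., "ty": .., "tz": .., "wx": .., "wy": .., "wz": .., "jaw": ..}, ...]. A call has 1 to 5 rows; each row shifts and turns the pose as measured when the row begins, along the tool's axes as they then stand; what a row does not reach is not made up. A row lasts 1/8 s, in which the tool goes at most 62.5 mm and 10.7 degrees, less where a joint would pass 70% of its speed; a pose out of reach is approached as far as the arm can. A call is refused whole if a number of a shift passes 6.25 or a number of a turn 0.188, either way. A call with a gripper value outside its range is refused whole. The fingers move at their own pace and stop on an object; "squeeze" is the grip in N (left out, the last holds). Time passes only in rows, so rows that do not move let the fingers close. It gives the time, the measured TCP pose, the force and the opening at its end, in the units of the state.
- ctrl.get_obs(): the state, without advancing time (a new reading comes with each control period).
- ctrl.get_image(name): name is "side" or "top" or "wrist"; returns the picture (480x640x3 uint8, red, green, blue); there is no depth.
- ctrl.camera_info(name): a dict with "mtx" (3x3 intrinsics, pixels), "R" (3x3) and "t" (3): a world point X has camera coordinates R X + t. Camera axes: x right, y down, z forward; pixel columns grow to the right and rows downward; lengths in m; the calibration is good to about 2 mm. A picture is of the moment at which its call begins: read the wrist's pose just before it. camera_info takes no time and is no camera call; for the wrist camera it gives the pose at the moment of the call.
- ctrl.finish_job(): hands the job in, once; it reports no verdict.
The state is a dict: "t": time; "q": joint angles; "dq": joint speeds; "effort": joint torques, N m; "tool_pos": TCP position; "tool_rot": TCP orientation; "contact_force": force on the tool from outside, world axes, zero at the start; "wrist_torque": the same for the moment, N m; "opening": finger opening in m.
Only numpy, scipy, OpenCV 4.12 (cv2) and the standard library are available. Lean on these libraries where they do the work, as an engineer would, in place of code of your own. Each camera call takes 0.05 s, during which the arm holds its last target.

### The job

Swing the toggle clamp's arm over its centre and down onto the cap of the tube in the nest, so that it stays clamped by itself. Then turn the spring-return knob on the filter selector clockwise from its park position to the third click, without going on towards the fourth, and keep hold of it there: the program finishes while gripping the knob at the third stop, because it springs back when let go. Leave everything else on the bench where it is.

Things in the scene. Friction and masses are not known exactly. Their poses are not given: they have to be found in the camera images.
- nest: Tube nest: aluminium base plate 170 x 90 x 12 mm (x, y, z), fixed, left or right of the selector. At x = -35 mm a black 50 mm square block, top 62 mm above the bench, holds the tube; at x = +40 mm two steel cheeks, 118 mm high, hold the clamp's hinge. Origin: centre of the underside, z up. The clamp swings in its x-z plane: open it leans to +x, closed it lies level towards -x over the tube.
- clamp_hinge (a point): The clamp's hinge axis (runs along the nest's y), 40 mm along the nest's +x from its origin and 105 mm above the bench, midway between the cheeks.
- clamp_handle (a point): Grip point on the clamp's handle, a black round bar 14 mm thick, parallel to the hinge, sticking out sideways (nest -y) from the end of the 12 mm wide steel arm. On the bar's axis, 38 mm from the arm's middle plane, 28 mm from the bar's free end. From the hinge, in the nest's axes, it is at x = -125 cos q + 15 sin q, y = -38, z = 125 sin q + 15 cos q (mm), q = clamp joint.
- clamp (a joint): Clamp arm angle (rad): 0 = closed, its rubber pad on the tube's cap; about 2.15 = fully open (stop), where it starts. The weighted steel arm (0.35 kg, with a round weight 32 mm across over the pad) falls open above about 1.8 rad and falls closed below it, with at most about 3 N at the handle; once closed it stays so, pressing the tube with a few N. Without the tube it would go on to -0.06.
- tube: Sample tube, 17 mm in diameter, 80 mm tall, white with a black cap 20 mm in diameter; it stands loose in the nest's bore, bottom at 22 mm, cap top at 102 mm above the bench. Origin: centre of its underside, 35 mm along the nest's -x from its origin.
- selector: Filter selector: grey box 140 x 120 x 70 mm (x, y, z) fixed to the bench, with a dial plate and the knob in the middle of its top. Origin: centre of the underside; z up. Black marks on the dial show park (towards the box's own -x) and then, clockwise from above, the stops 1 to 5 at 24 degree steps.
- knob_grip (a point): Point on the knob's vertical axis, 100 mm above the bench, at the height to grip. The knob is a black disc 52 mm across (top 82 mm above the bench) with an upright bar grip 46 mm long, 12 mm thick, 30 mm tall (top 112 mm above the bench). The bar lies along x of this point's frame, which turns with the knob; a white pointer marks its -x end.
- knob (a joint): Knob angle (rad), clockwise from above: 0 = park (start); clicks every 0.419 rad (24 deg): 0.419, 0.838, third 1.257, fourth 1.676; end stop 2.3. A spring (about 0.1 N m) returns it to park when let go. The detent adds a ripple: resistance peaks at 0.15 to 0.18 N m a quarter pitch past each click, drops to about 0.04 N m a quarter pitch before the next and is about 0.1 N m in it.
- dishes: Bystander: stack of three round dishes 60 mm across, 41 mm high, loose; origin at the centre of its underside.
- jar: Bystander: small closed jar 44 mm across, 60 mm high, loose; origin at the centre of its underside.
- beaker: Bystander: open white beaker 60 mm across, 75 mm high, loose; origin at the centre of its underside.
- marker: Bystander: black pen 12 mm thick, 130 mm long, lying loose on the bench; it may roll a little.
Mind the look-alikes: they are no part of the job. Leave any blue look-alike of the nest alone. What is shaped like the selector but purple is not meant.

How it is judged:
On the way, in this order (a step that is already met when the one before it is completed fails the run):
1. the clamp is closed onto the tube's cap (value of joint clamp between -0.035 and 0.06 rad), for 0.2 s.
2. the knob is turned into the third stop by the fingers (value of joint knob between 1.137 and 1.377 rad and contact force between the fingers and selector above 1 N), for 0.3 s.
At the end, for the whole second after the job is handed in: The clamp stays closed on the seated, upright tube (clamp joint between -0.035 and 0.06 rad; tube bottom no more than 26 mm above the bench, tilt under 0.12 rad), and the fingers still hold the knob (over 1 N), at rest within 0.12 rad of the third click at 1.257 rad, through the last second (all of step 1 and all of step 2 and z of tube in the frame of nest below 0.026 m and angle between tube's own z axis and vertical below 0.12 rad and velocity of joint knob between -0.15 and 0.15 rad/s); the arm keeps its last pose, push and grip.
It fails at once if the knob is turned on past the third stop towards the fourth (value of joint knob above 1.46 rad).
It fails at once if a loose bystander is disturbed (moved over 40 mm) (distance of any of dishes, jar, beaker, marker from where it was at the start of the episode above 0.04 m).
It also fails if it takes over 64 s, if anything falls off the work surface, if the arm or the gripper's body presses on something with over 40 N, if the wrist force passes 120 N, or if a joint passes its speed limit or range.

## Working session

There is one attempt and no reset: what is moved stays moved. The work goes in short steps, Python scripts to look and compute and a tool call to move; the robot and the scene stay as the last step left them, time stands still between calls to the robot, and variables do not carry over. Pictures are saved under pics/ and viewed, and the job is handed in when it is done.

Besides the shell and the picture viewer there is one more tool, called after "Call:" by a JSON object that holds its "api" and its "payload", one argument or row to a line. send_rows: Moves the arm, as the interface text tells. Its arguments: {"type":"object","properties":{"series":{"type":"array"},"squeeze":{"type":"number"}},"required":["series"]}

```bash
ls; mkdir -p pics; python3 - <<'E'
from station import ctrl
import cv2
for n in ("side","top","wrist"):
    im=ctrl.get_image(n); cv2.imwrite(f"pics/{n}0.png",im[:,:,::-1])
    c=ctrl.camera_info(n); print(n,c)
o=ctrl.get_obs(); print({k:o[k] for k in o})
E
```

```text
pics
side {'mtx': array([[476.21757121,   0.        , 312.15333927],
       [  0.        , 476.21757121, 240.47451266],
       [  0.        ,   0.        ,   1.        ]]), 'R': array([[-0.98107412, -0.19335496, -0.01036534],
       [-0.10617763,  0.58196198, -0.80625465],
       [ 0.16192557, -0.789895  , -0.5914778 ]]), 't': array([0.4342563 , 0.15623492, 1.06190236])}
top {'mtx': array([[565.70604334,   0.        , 323.11194208],
       [  0.        , 565.70604334, 239.73606343],
       [  0.        ,   0.        ,   1.        ]]), 'R': array([[ 0.06115138, -0.99812729,  0.00155769],
       [-0.97580501, -0.06011185, -0.21021688],
       [ 0.20991684,  0.01133505, -0.97765354]]), 't': array([-0.09243771,  0.44992931,  1.47667523])}
wrist {'mtx': array([[404.56128655,   0.        , 317.03595821],
       [  0.        , 404.56128655, 243.31792275],
       [  0.        ,   0.        ,   1.        ]]), 'R': array([[ 0.2595241 , -0.96573509, -0.00172469],
       [-0.91782309, -0.24720336,  0.31063044],
       [-0.30041307, -0.07903312, -0.9505292 ]]), 't': array([-0.62223867, -0.04172742,  0.38109912])}
{'t': 0.15, 'q': array([-1.42699141e+00,  5.32400946e-02,  1.61397477e+00,  1.68488740e-05,
        1.47601808e+00, -1.18994165e-01]), 'dq': array([-0.00107343, -0.00131765, -0.00445879, -0.00073162,  0.00181979,
        0.00198483]), 'effort': array([-7.67918209e-05, -3.94244349e+01, -3.70722306e+01, -1.21228309e-04,
        4.71245046e-03,  8.27631254e-06]), 'tool_pos': array([ 0.16230562, -0.60306966,  0.24132609]), 'tool_rot': array([-3.11288463e+00, -4.11399527e-01,  5.61622341e-06]), 'contact_force': array([1.00468109, 0.1019272 , 1.2857165 ]), 'wrist_torque': array([ 0.07513724, -0.00357322,  0.01117661]), 'opening': 0.08509476267343544}
```

View pics/side0.png

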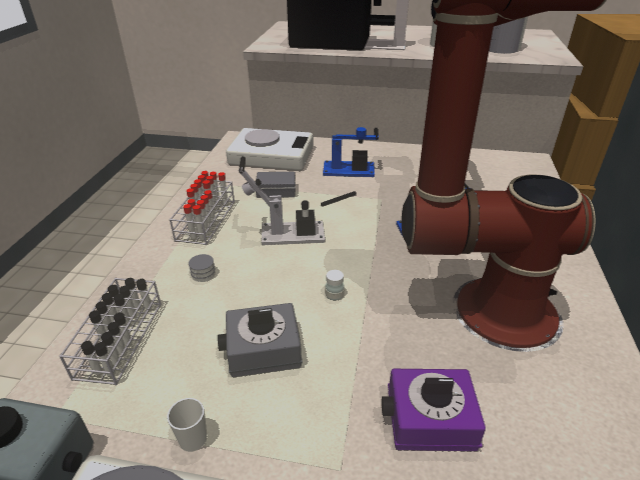

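View pics/top0.png

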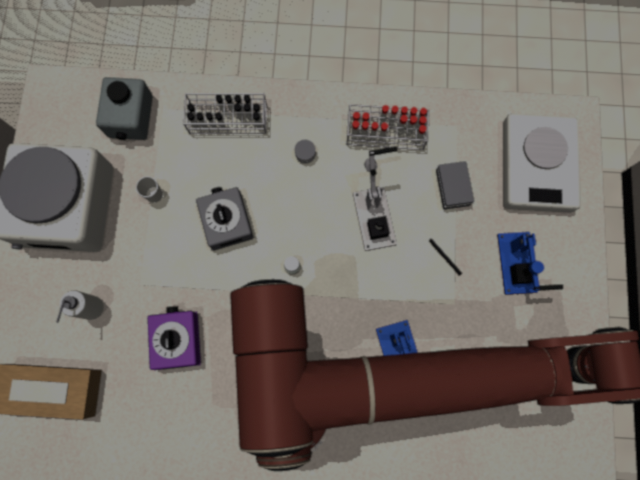

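View pics/wrist0.png

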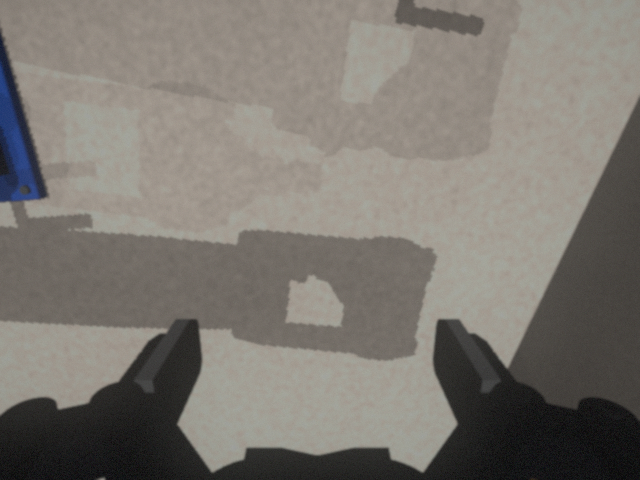

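The side and top views show the nest candidates: grey nest at top (376,215), and blue look-alikes at (520,262) and (398,338). Selector candidates are the grey box at (224,217) and the purple one at (172,340). A grey-green box at (125,105) is not a selector. By the description I choose the grey nest and the grey box. Next I check them in close crops.

```bash
python3 - <<'E'
import cv2, numpy as np
im=cv2.imread("pics/top0.png")
a=cv2.resize(im[135:260,340:440],None,fx=4.5,fy=4.5,interpolation=cv2.INTER_CUBIC)
b=cv2.resize(im[175:260,185:265],None,fx=4.375,fy=4.375,interpolation=cv2.INTER_CUBIC)
c=np.zeros((565,800,3),np.uint8); c[:562,:450]=a[:562]; c[:372,450:800]=b[:372]
cv2.imwrite("pics/crop0.png",c)
s=cv2.imread("pics/side0.png")
a=cv2.resize(s[145:255,225:345],None,fx=5,fy=5,interpolation=cv2.INTER_CUBIC)
cv2.imwrite("pics/crop1.png",a)
E
```

```text
(no output)
```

View pics/crop0.png

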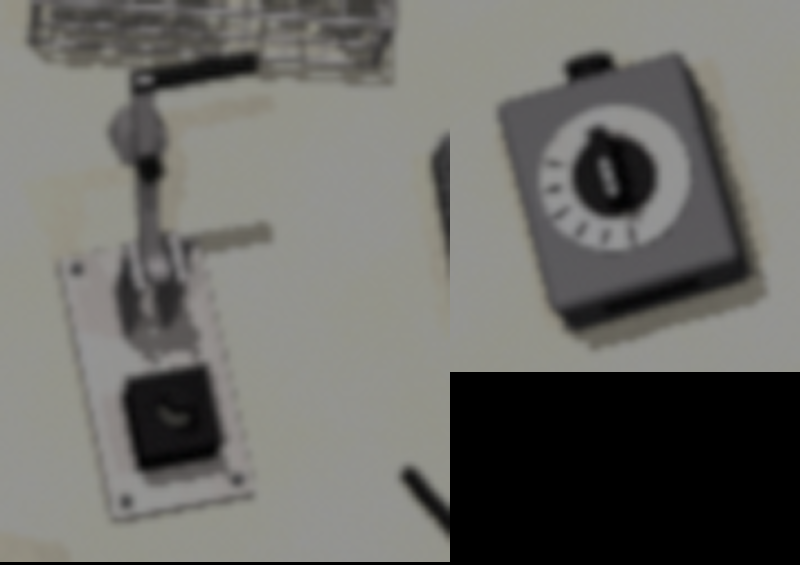

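View pics/crop1.png

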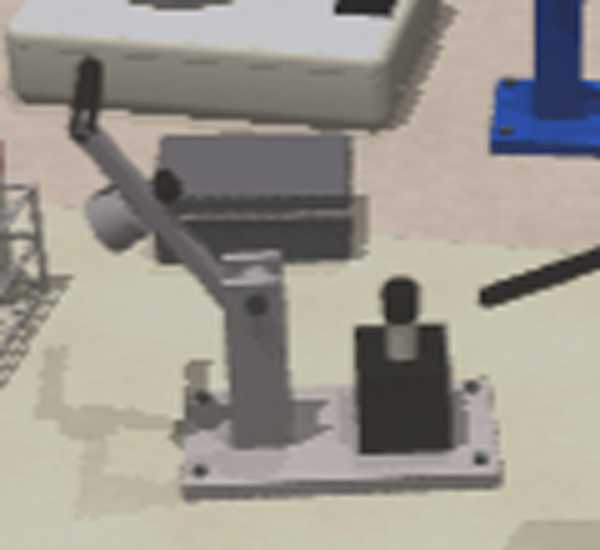

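```bash
cat > h.py <<'E'
import numpy as np, cv2
from station import ctrl
from scipy.spatial.transform import Rotation as R
def ray(c,px,z):
    K,Rm,t=c["mtx"],c["R"],c["t"]
    d=Rm.T@(np.linalg.inv(K)@np.array([px[0],px[1],1.])); o=-Rm.T@t
    return o+d*(z-o[2])/d[2]
def proj(c,X):
    p=c["mtx"]@(c["R"]@np.asarray(X)+c["t"]); return p[:2]/p[2]
def tri(c1,p1,c2,p2):
    A=[];b=[]
    for c,p in ((c1,p1),(c2,p2)):
        d=c["R"].T@(np.linalg.inv(c["mtx"])@np.array([p[0],p[1],1.]));d/=np.linalg.norm(d);o=-c["R"].T@c["t"]
        P=np.eye(3)-np.outer(d,d);A.append(P);b.append(P@o)
    x=np.linalg.lstsq(np.vstack(A),np.hstack(b),rcond=None); return x[0]
def togo(target,yaw_y):
    """tool-frame remaining shift (cm) and turn for vertical tool with tool y at yaw"""
    o=ctrl.get_obs(); r=R.from_rotvec(o["tool_rot"])
    y=np.array([np.cos(yaw_y),np.sin(yaw_y),0]); z=np.array([0,0,-1.]); x=np.cross(y,z)
    T=R.from_matrix(np.column_stack([x,y,z]))
    sh=r.inv().apply(np.asarray(target)-o["tool_pos"])*100
    print("t",round(o["t"],2),"pos",o["tool_pos"].round(4),"F",o["contact_force"].round(1),"open",round(o["opening"],4))
    print("shift cm",sh.round(2),"turn",(r.inv()*T).as_rotvec().round(3))
E
python3 - <<'E'
from h import *
c=ctrl.camera_info("top"); s=ctrl.camera_info("side")
P=[ray(c,(340+u/4.5,135+v/4.5),.012) for u,v in ((58,262),(192,236),(253,494),(113,520))]
for p in P: print(p.round(4))
print("centre",np.mean(P,0).round(4), "ctr")
for a,b in((3,0),(2,1)): d=P[b]-P[a]; print(np.linalg.norm(d),np.arctan2(d[1],d[0]))
B=[ray(c,(340+u/4.5,135+v/4.5),.062) for u,v in ((124,378),(206,366),(220,454),(142,470))]
print("block",np.mean(B,0).round(4),[np.linalg.norm(B[i]-B[i-1]).round(4) for i in range(4)])
f=lambda u,v:(340+u/4.5,135+v/4.5); g=lambda u,v:(225+u/5,145+v/5)
print("handle end", tri(c,f(256,64),s,g(92,66)).round(4),"handle root",tri(c,f(140,80),s,g(82,128)).round(4))
h=lambda u,v:(185+(u-450)/4.375,175+v/4.375)
S=[ray(c,h(u,v),.07) for u,v in ((500,104),(682,55),(744,260),(560,310))]
for p in S: print(p.round(4))
print("sel",np.mean(S,0).round(4))
for a,b in((3,0),(2,1),(0,1),(3,2)): d=S[b]-S[a]; print(np.linalg.norm(d),np.arctan2(d[1],d[0]))
for n,p,z in (("jar",(291,265),.06),("dishes",(305,151),.04),("beaker",(149,190),.075),("marker",(445,256),0.006),("rackcap",(390,127),.1)): print(n,ray(c,p,z).round(3))
E
```

```text
[ 0.601  -0.1396  0.012 ]
[ 0.6231 -0.2225  0.012 ]
[ 0.4607 -0.2662  0.012 ]
[ 0.4392 -0.1814  0.012 ]
centre [ 0.531  -0.2024  0.012 ] ctr
0.16714346705348887 0.2525196155298659
0.16824546790352138 0.2628907577892754
block [ 0.494  -0.2109  0.062 ] [np.float64(0.0571), np.float64(0.0498), np.float64(0.0544), np.float64(0.0475)]
handle end [ 0.6674 -0.2366  0.1997] handle root [ 0.6533 -0.1727  0.1987]
[0.5418 0.2829 0.07  ]
[0.5801 0.1739 0.07  ]
[0.4528 0.1242 0.07  ]
[0.4151 0.2326 0.07  ]
sel [0.4974 0.2034 0.07  ]
0.1362945997010746 0.37752412983076
0.1365924634991337 0.37216897855603803
0.1155280395580425 -1.2328646672671144
0.11480931449139084 -1.2356921982716735
jar [0.379 0.016 0.06 ]
dishes [0.707 0.002 0.04 ]
beaker [0.557 0.412 0.075]
marker [ 0.439 -0.402  0.006]
rackcap [ 0.768 -0.228  0.1  ]
```

```bash
python3 - <<'E'
from h import *
togo([.6577,-.2084,.30],.257)
togo([.6577,-.2084,.30],.257+np.pi)
togo([.162,-.603,.30],-1.31)
E
```

```text
t 0.15 pos [ 0.1623 -0.6031  0.2413] F [1.  0.1 1.3] open 0.0851
shift cm [ 58.09 -25.25  -5.81] turn [-1.000e-03 -1.000e-03 -1.565e+00]
t 0.15 pos [ 0.1623 -0.6031  0.2413] F [1.  0.1 1.3] open 0.0851
shift cm [ 58.09 -25.25  -5.81] turn [-1.000e-03  1.000e-03  1.577e+00]
t 0.15 pos [ 0.1623 -0.6031  0.2413] F [1.  0.1 1.3] open 0.0851
shift cm [-0.03 -0.02 -5.87] turn [-0.002 -0.     0.002]
```

Call:
{"api": "send_rows", "payload": {
  "series": [
    {"tz": -5},
    {"tz": -1.5,"wz": -0.18},
    {"tx": 4.5,"ty": -2,"wz": -0.18},
    {"tx": 4,"ty": -3,"wz": -0.18},
    {"tx": 4,"ty": -3,"wz": -0.18}
  ]
}}

```text
invalid input at $.series[0]: expected keys tx, ty, tz, wx, wy, wz, jaw
```

```bash
python3 - <<'E'
from h import *
togo([.6577,-.2084,.30],.257)
E
```

```text
t 0.15 pos [ 0.1623 -0.6031  0.2413] F [1.  0.1 1.3] open 0.0851
shift cm [ 58.09 -25.25  -5.81] turn [-1.000e-03 -1.000e-03 -1.565e+00]
```

Call:
{"api": "send_rows", "payload": {
  "series": [
    {"tx": 0,"ty": 0,"tz": -5,"wx": 0,"wy": 0,"wz": 0,"jaw": 0.4},
    {"tx": 1,"ty": 0,"tz": -1,"wx": 0,"wy": 0,"wz": -0.18,"jaw": 0.4},
    {"tx": 5,"ty": -1,"tz": 0,"wx": 0,"wy": 0,"wz": -0.18,"jaw": 0.4},
    {"tx": 5,"ty": 0,"tz": 0,"wx": 0,"wy": 0,"wz": -0.18,"jaw": 0.4},
    {"tx": 5,"ty": 0,"tz": 0,"wx": 0,"wy": 0,"wz": -0.18,"jaw": 0.4}
  ]
}}

```text
t: 0.78
tool_pos: [0.2878, -0.5025, 0.3004]
tool_rot: [-2.752, -1.503, -0.004]
contact_force: [0.1, -0.3, -0.2]
opening: 0.051
```

```bash
python3 - <<'E'
from h import *
togo([.6577,-.2084,.30],.257)
E
```

```text
t 0.78 pos [ 0.2878 -0.5025  0.3004] F [ 0.1 -0.3 -0.2] open 0.051
shift cm [44.74 15.22  0.19] turn [-0.002 -0.006 -0.828]
```

Call:
{"api": "send_rows", "payload": {
  "series": [
    {"tx": 5.5,"ty": 2,"tz": 0,"wx": 0,"wy": 0,"wz": -0.18,"jaw": 0.4},
    {"tx": 5,"ty": 3,"tz": 0,"wx": 0,"wy": 0,"wz": -0.18,"jaw": 0.4},
    {"tx": 4.5,"ty": 4,"tz": 0,"wx": 0,"wy": 0,"wz": -0.18,"jaw": 0.4},
    {"tx": 4,"ty": 4.5,"tz": 0,"wx": 0,"wy": 0,"wz": -0.18,"jaw": 0.4},
    {"tx": 3.5,"ty": 5,"tz": 0,"wx": 0,"wy": 0,"wz": -0.1,"jaw": 0.4}
  ]
}}

```text
t: 1.4
tool_pos: [0.5231, -0.3069, 0.2997]
tool_rot: [-1.893, -2.5, -0.007]
contact_force: [0.0, -0.1, 0.2]
opening: 0.0511
```

```bash
python3 - <<'E'
from h import *
togo([.6577,-.2084,.30],.257)
E
```

```text
t 1.4 pos [ 0.5231 -0.3069  0.2997] F [ 0.  -0.1  0.2] open 0.0511
shift cm [ 5.83 15.63  0.02] turn [ 0.    -0.007  0.018]
```

Call:
{"api": "send_rows", "payload": {
  "series": [
    {"tx": 2,"ty": 5.2,"tz": 0,"wx": 0,"wy": 0,"wz": 0.01,"jaw": 0.4},
    {"tx": 2,"ty": 5.2,"tz": 0,"wx": 0,"wy": 0,"wz": 0,"jaw": 0.4},
    {"tx": 1.8,"ty": 5,"tz": 0,"wx": 0,"wy": 0,"wz": 0,"jaw": 0.4},
    {"tx": 0,"ty": 0,"tz": 0,"wx": 0,"wy": 0,"wz": 0,"jaw": 0.4}
  ]
}}

```text
t: 1.9
tool_pos: [0.6617, -0.2021, 0.2977]
tool_rot: [-1.896, -2.494, -0.006]
contact_force: [-0.1, 0.6, -0.0]
opening: 0.0511
```

```bash
python3 - <<'E'
from h import *
togo([.6577,-.2084,.193],.257)
c=ctrl.camera_info("wrist"); im=ctrl.get_image("wrist")[:,:,::-1]; cv2.imwrite("pics/w1.png",im)
np.savez("w1.npz",**c)
N=np.array([.531,-.2024,0]);a=.257;Rz=np.array([[np.cos(a),-np.sin(a),0],[np.sin(a),np.cos(a),0],[0,0,1]])
for q in (2.15,):
  for y in (-6,-38,-66): print(y,proj(c,N+Rz@np.array([.04-.125*np.cos(q)+.015*np.sin(q),y/1000,.105+.125*np.sin(q)+.015*np.cos(q)])).round(1))
E
```

```text
t 1.9 pos [ 0.6617 -0.2021  0.2977] F [-0.1  0.6 -0. ] open 0.0511
shift cm [-0.6  -0.53 10.46] turn [-0.002 -0.009  0.014]
-6 [310.6 211.4]
-38 [310.1 263.1]
-66 [309.7 305.1]
```

View pics/w1.png

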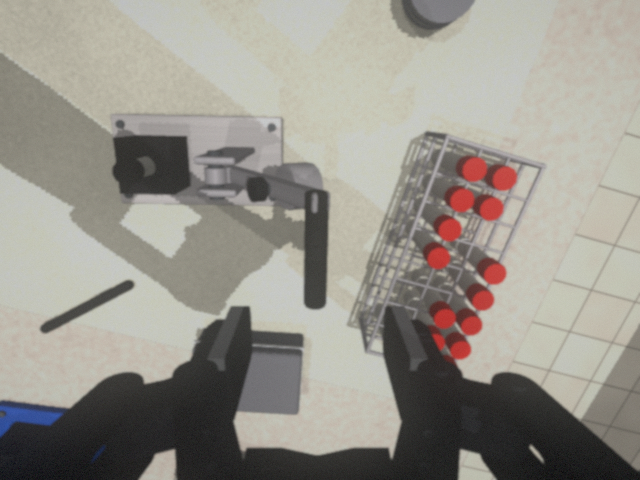

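The wrist view shows the clamp handle bar from (315,190) to (315,307), about 5 px right of the prediction. I cast that pixel onto the bar height.

```bash
python3 - <<'E'
from h import *
c=dict(np.load("w1.npz"))
p=ray(c,(315.3,263),.2014);print(p, ray(c,(316,306),.2014),ray(c,(315,200),.2014))
# plate corners in wrist view
im=cv2.imread("pics/w1.png")
P=[ray(c,q,.012) for q in((112,115),(283,117),(124,205))]
for q in P: print(q.round(4))
print(np.arctan2(*(P[1]-P[0])[1::-1]), np.linalg.norm(P[1]-P[0]),np.linalg.norm(P[2]-P[0]))
togo([p[0],p[1],.193],.257)
E
```

```text
[ 0.66066287 -0.2074992   0.2014    ] [ 0.66871449 -0.23502489  0.2014    ] [ 0.6502127  -0.17028489  0.2014    ]
[ 0.4428 -0.1791  0.012 ]
[ 0.6063 -0.1357  0.012 ]
[ 0.4659 -0.2667  0.012 ]
0.259425731429776 0.16913778847878028 0.09064525996014984
t 1.95 pos [ 0.6606 -0.2033  0.2978] F [-0.   0.2 -0.8] open 0.0512
shift cm [-0.49 -0.08 10.48] turn [-0.002 -0.009  0.012]
```

Call:
{"api": "send_rows", "payload": {
  "series": [
    {"tx": -0.4,"ty": -0.1,"tz": 4,"wx": 0,"wy": 0,"wz": 0.01,"jaw": 0.4},
    {"tx": 0,"ty": 0,"tz": 4,"wx": 0,"wy": 0,"wz": 0,"jaw": 0.4},
    {"tx": 0,"ty": 0,"tz": 2.2,"wx": 0,"wy": 0,"wz": 0,"jaw": 0.4},
    {"tx": 0,"ty": 0,"tz": 0,"wx": 0,"wy": 0,"wz": 0,"jaw": 0.4}
  ]
}}

```text
t: 2.45
tool_pos: [0.6584, -0.21, 0.1946]
tool_rot: [-1.917, -2.481, -0.004]
contact_force: [-1.2, -0.2, 0.3]
opening: 0.0515
```

```bash
python3 - <<'E'
from h import *
togo([.6607,-.2075,.193],.257)
c=ctrl.camera_info("wrist"); im=ctrl.get_image("wrist")[:,:,::-1]; cv2.imwrite("pics/w2.png",im)
E
```

```text
t 2.45 pos [ 0.6584 -0.21    0.1946] F [-1.2 -0.2  0.3] open 0.0515
shift cm [0.18 0.29 0.16] turn [-0.002 -0.006 -0.002]
```

View pics/w2.png

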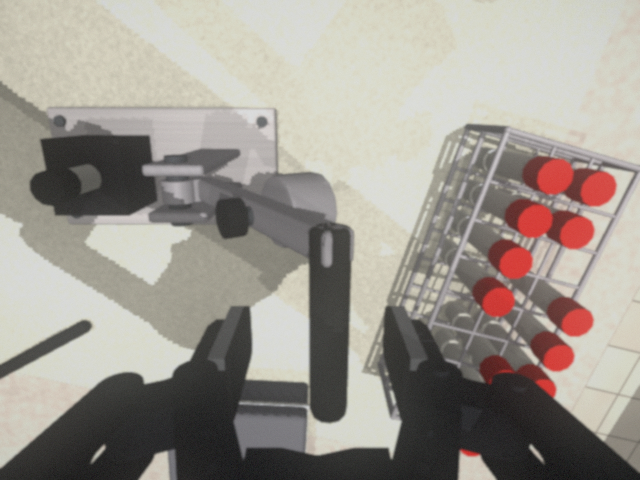

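The bar (309–352, y 230–420) lies between the pads, about 3 mm off centre. I centre it and close.

Call:
{"api": "send_rows", "payload": {
  "series": [
    {"tx": 0.2,"ty": 0.3,"tz": 0.2,"wx": 0,"wy": 0,"wz": 0,"jaw": 0.5},
    {"tx": 0,"ty": 0,"tz": 0,"wx": 0,"wy": 0,"wz": 0,"jaw": 1},
    {"tx": 0,"ty": 0,"tz": 0,"wx": 0,"wy": 0,"wz": 0,"jaw": 1},
    {"tx": 0,"ty": 0,"tz": 0,"wx": 0,"wy": 0,"wz": 0,"jaw": 1}
  ],
  "squeeze": 25
}}

```text
t: 3.0
tool_pos: [0.6623, -0.209, 0.1994]
tool_rot: [1.921, 2.485, 0.003]
contact_force: [0.1, 0.6, -2.7]
opening: 0.0128
```

```bash
cat > arc.py <<'E'
from h import *
o=ctrl.get_obs(); r=R.from_rotvec(o["tool_rot"]); a=.257
Rz=R.from_euler("z",a)
g=o["tool_pos"]-r.apply([0,0,.008])
N=np.array([.5335,-.2018,0])
v=Rz.inv().apply(g-N)-np.array([.04,0,.105])
q0=np.arctan2(v[2],-v[0])-np.arctan2(15,125)   # pos angle measured from -x
print("grip rel hinge mm",(v*1000).round(1),"q",q0.round(3),"rad",np.hypot(v[0],v[2]),"F",o["contact_force"].round(1),"t",o["t"],"open",o["opening"])
X=lambda q:np.array([-125*np.cos(q)+15*np.sin(q),-38,125*np.sin(q)+15*np.cos(q)])
import sys
for q in map(float,sys.argv[1:]):
    w=N+Rz.apply((X(q)+[40,0,105])/1000); w[2]+=0
    d=w-g; print(q,"world",w.round(4),"tool cm",(r.inv().apply(d)*100).round(2))
E
python3 arc.py 2.15 2.0 1.8 1.6 1.4 1.2
```

```text
grip rel hinge mm [ 82.8 -39.7 102.4] q 2.131 rad 0.13164164309469512 F [ 0.1  0.6 -2.7] t 3.0 open 0.012750294493079626
2.15 world [ 0.6602 -0.2078  0.2014] tool cm [ 0.17 -0.18  0.6 ]
2.0 world [ 0.6453 -0.2117  0.2124] tool cm [ 0.17 -1.71 -0.51]
1.8 world [ 0.6234 -0.2175  0.2233] tool cm [ 0.16 -3.97 -1.6 ]
1.6 world [ 0.5999 -0.2236  0.2295] tool cm [ 0.15 -6.41 -2.23]
1.4 world [ 0.5756 -0.23    0.2307] tool cm [ 0.15 -8.92 -2.36]
1.2 world [ 0.5516 -0.2363  0.2269] tool cm [  0.14 -11.4   -1.98]
```

Call:
{"api": "send_rows", "payload": {
  "series": [
    {"tx": 0,"ty": -0.8,"tz": -0.6,"wx": 0,"wy": 0,"wz": 0,"jaw": 1},
    {"tx": 0,"ty": -0.8,"tz": -0.5,"wx": 0,"wy": 0,"wz": 0,"jaw": 1},
    {"tx": 0,"ty": -1.1,"tz": -0.6,"wx": 0,"wy": 0,"wz": 0,"jaw": 1}
  ]
}}

```text
t: 3.38
tool_pos: [0.637, -0.2155, 0.2178]
tool_rot: [1.917, 2.482, 0.009]
contact_force: [1.5, 0.4, -2.6]
opening: 0.0131
```

```bash
python3 arc.py 1.9 1.8 1.6 1.4 1.2 1
```

```text
grip rel hinge mm [ 56.5 -39.6 120.8] q 1.889 rad 0.13340352238647288 F [ 1.5  0.4 -2.6] t 3.375 open 0.01311774208732451
1.9 world [ 0.6347 -0.2145  0.2184] tool cm [ 0.16 -0.2   0.74]
1.8 world [ 0.6234 -0.2175  0.2233] tool cm [ 0.16 -1.35  0.24]
1.6 world [ 0.5999 -0.2236  0.2295] tool cm [ 0.15 -3.78 -0.4 ]
1.4 world [ 0.5756 -0.23    0.2307] tool cm [ 0.15 -6.29 -0.54]
1.2 world [ 0.5516 -0.2363  0.2269] tool cm [ 0.14 -8.78 -0.18]
1.0 world [ 0.5287 -0.2423  0.2183] tool cm [  0.14 -11.15   0.66]
```

Call:
{"api": "send_rows", "payload": {
  "series": [
    {"tx": 0,"ty": -1.15,"tz": -0.4,"wx": 0,"wy": 0,"wz": 0,"jaw": 1},
    {"tx": 0,"ty": -1.2,"tz": -0.3,"wx": 0,"wy": 0,"wz": 0,"jaw": 1},
    {"tx": 0,"ty": -1.2,"tz": -0.2,"wx": 0,"wy": 0,"wz": 0,"jaw": 1},
    {"tx": 0,"ty": -1.25,"tz": -0.1,"wx": 0,"wy": 0,"wz": 0,"jaw": 1},
    {"tx": 0,"ty": -1.25,"tz": 0,"wx": 0,"wy": 0,"wz": 0,"jaw": 1}
  ]
}}

```text
t: 4.0
tool_pos: [0.576, -0.2313, 0.2335]
tool_rot: [1.912, 2.477, 0.016]
contact_force: [0.7, 2.3, 3.4]
opening: 0.0131
```

```bash
python3 arc.py 1.5 1.4 1.2 1 0.8 0.6 0.4 0.2 0; python3 - <<'E'
from h import *
cv2.imwrite("pics/w3.png",ctrl.get_image("wrist")[:,:,::-1])
E
```

```text
grip rel hinge mm [ -6.5 -39.3 136.5] q 1.404 rad 0.13660734559545892 F [0.7 2.3 3.4] t 4.0 open 0.01306405518367363
1.5 world [ 0.5878 -0.2268  0.2307] tool cm [0.14 1.25 1.09]
1.4 world [ 0.5756 -0.23    0.2307] tool cm [ 0.13 -0.01  1.07]
1.2 world [ 0.5516 -0.2363  0.2269] tool cm [ 0.13 -2.5   1.41]
1.0 world [ 0.5287 -0.2423  0.2183] tool cm [ 0.13 -4.88  2.24]
0.8 world [ 0.508  -0.2478  0.2051] tool cm [ 0.14 -7.04  3.52]
0.6 world [ 0.4903 -0.2525  0.188 ] tool cm [ 0.14 -8.9   5.21]
0.4 world [ 0.4761 -0.2562  0.1675] tool cm [  0.15 -10.39   7.23]
0.2 world [ 0.4662 -0.2588  0.1445] tool cm [  0.15 -11.45   9.51]
0.0 world [ 0.461  -0.2602  0.12  ] tool cm [  0.16 -12.04  11.96]
```

View pics/w3.png

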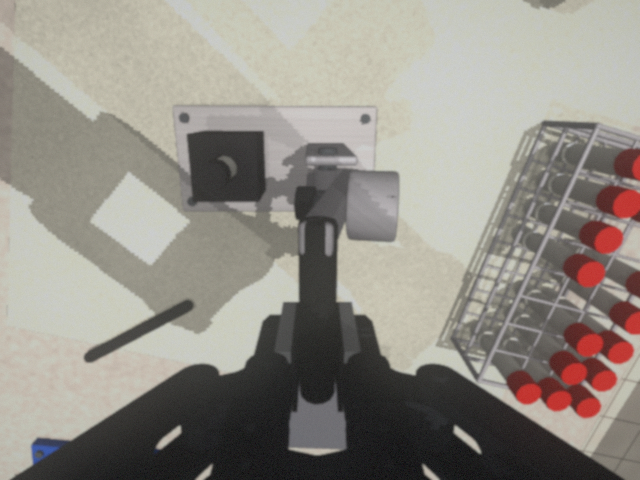

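The clamp arm is near upright (handle at 318,300, weight at 373,205), and the bar is between the pads. I continue along the arc.

Call:
{"api": "send_rows", "payload": {
  "series": [
    {"tx": 0,"ty": -1.25,"tz": 0.3,"wx": 0,"wy": 0,"wz": 0,"jaw": 1},
    {"tx": 0,"ty": -1.25,"tz": 0.4,"wx": 0,"wy": 0,"wz": 0,"jaw": 1},
    {"tx": 0,"ty": -1.2,"tz": 0.4,"wx": 0,"wy": 0,"wz": 0,"jaw": 1},
    {"tx": 0,"ty": -1.2,"tz": 0.5,"wx": 0,"wy": 0,"wz": 0,"jaw": 1},
    {"tx": 0,"ty": -1.1,"tz": 0.6,"wx": 0,"wy": 0,"wz": 0,"jaw": 1}
  ]
}}

```text
t: 4.68
tool_pos: [0.5111, -0.2481, 0.2085]
tool_rot: [1.918, 2.48, 0.009]
contact_force: [2.0, 0.2, -1.0]
opening: 0.0129
```

```bash
python3 arc.py 1 0.8 0.6 0.4 0.2 0
```

```text
grip rel hinge mm [-73.5 -39.  111.5] q 0.868 rad 0.13355648606324422 F [ 2.   0.2 -1. ] t 4.675 open 0.012944638703852547
1.0 world [ 0.5287 -0.2423  0.2183] tool cm [ 0.11  1.86 -0.16]
0.8 world [ 0.508  -0.2478  0.2051] tool cm [ 0.11 -0.29  1.14]
0.6 world [ 0.4903 -0.2525  0.188 ] tool cm [ 0.1  -2.14  2.84]
0.4 world [ 0.4761 -0.2562  0.1675] tool cm [ 0.1  -3.62  4.87]
0.2 world [ 0.4662 -0.2588  0.1445] tool cm [ 0.1  -4.66  7.16]
0.0 world [ 0.461  -0.2602  0.12  ] tool cm [ 0.11 -5.23  9.61]
```

Call:
{"api": "send_rows", "payload": {
  "series": [
    {"tx": 0,"ty": -1.0,"tz": 0.7,"wx": 0,"wy": 0,"wz": 0,"jaw": 1},
    {"tx": 0,"ty": -0.95,"tz": 0.8,"wx": 0,"wy": 0,"wz": 0,"jaw": 1},
    {"tx": 0,"ty": -0.85,"tz": 0.9,"wx": 0,"wy": 0,"wz": 0,"jaw": 1},
    {"tx": 0,"ty": -0.75,"tz": 1.0,"wx": 0,"wy": 0,"wz": 0,"jaw": 1},
    {"tx": 0,"ty": -0.65,"tz": 1.1,"wx": 0,"wy": 0,"wz": 0,"jaw": 1}
  ]
}}

```text
t: 5.3
tool_pos: [0.4702, -0.2586, 0.1572]
tool_rot: [1.915, 2.476, 0.018]
contact_force: [9.4, 2.0, -4.2]
opening: 0.0126
```

```bash
python3 arc.py  0.6 0.4 0.2 0
```

```text
grip rel hinge mm [-115.8  -38.8   60.2] q 0.36 rad 0.13051064933990614 F [ 9.4  2.  -4.2] t 5.3 open 0.012619358937467299
0.6 world [ 0.4903 -0.2525  0.188 ] tool cm [ 0.08  2.15 -2.24]
0.4 world [ 0.4761 -0.2562  0.1675] tool cm [ 0.08  0.66 -0.22]
0.2 world [ 0.4662 -0.2588  0.1445] tool cm [ 0.08 -0.41  2.06]
0.0 world [ 0.461  -0.2602  0.12  ] tool cm [ 0.09 -0.99  4.5 ]
```

Call:
{"api": "send_rows", "payload": {
  "series": [
    {"tx": 0,"ty": -0.2,"tz": 1.0,"wx": 0,"wy": 0,"wz": 0,"jaw": 1},
    {"tx": 0,"ty": -0.2,"tz": 1.0,"wx": 0,"wy": 0,"wz": 0,"jaw": 1},
    {"tx": 0,"ty": -0.2,"tz": 0.8,"wx": 0,"wy": 0,"wz": 0,"jaw": 1}
  ]
}}

```text
t: 5.68
tool_pos: [0.4629, -0.2605, 0.1268]
tool_rot: [1.917, 2.478, 0.015]
contact_force: [5.0, 1.8, -0.8]
opening: 0.013
```

```bash
python3 arc.py  0.2 0; python3 - <<'E'
from h import *
cv2.imwrite("pics/w4.png",ctrl.get_image("wrist")[:,:,::-1])
E
```

```text
grip rel hinge mm [-123.3  -38.8   29.8] q 0.118 rad 0.12688662164084985 F [ 5.   1.8 -0.8] t 5.675 open 0.013006386726365988
0.2 world [ 0.4662 -0.2588  0.1445] tool cm [ 0.08  0.39 -0.97]
0.0 world [ 0.461  -0.2602  0.12  ] tool cm [ 0.08 -0.19  1.48]
```

View pics/w4.png

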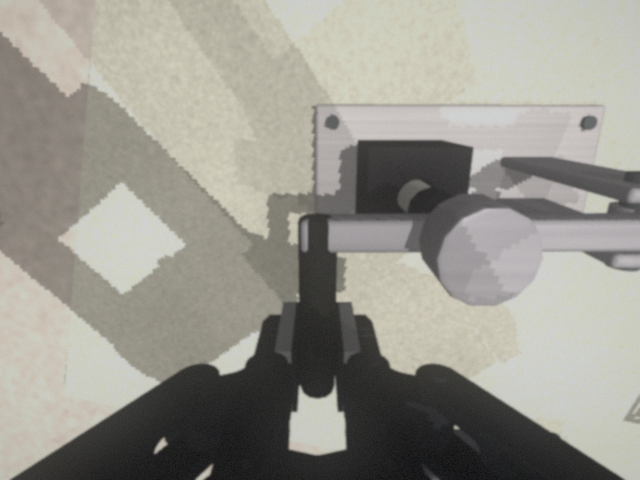

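Call:
{"api": "send_rows", "payload": {
  "series": [
    {"tx": 0,"ty": -0.1,"tz": 0.5,"wx": 0,"wy": 0,"wz": 0,"jaw": 1},
    {"tx": 0,"ty": 0,"tz": 0.4,"wx": 0,"wy": 0,"wz": 0,"jaw": 1},
    {"tx": 0,"ty": 0,"tz": 0.2,"wx": 0,"wy": 0,"wz": 0,"jaw": 1}
  ]
}}

```text
t: 6.1
tool_pos: [0.4629, -0.2606, 0.126]
tool_rot: [1.918, 2.482, 0.014]
contact_force: [-3.1, 3.1, 5.2]
opening: 0.0125
```

```bash
python3 arc.py 0; python3 - <<'E'
from h import *
c=ctrl.camera_info("side");cv2.imwrite("pics/s5.png",cv2.resize(ctrl.get_image("side")[145:265,235:345,::-1],None,fx=5,fy=5,interpolation=cv2.INTER_CUBIC))
E
```

```text
grip rel hinge mm [-123.3  -38.9   29. ] q 0.111 rad 0.12668847325650542 F [-3.1  3.1  5.2] t 6.1 open 0.012471335249439146
0.0 world [ 0.461  -0.2602  0.12  ] tool cm [ 0.09 -0.18  1.4 ]
```

View pics/s5.png

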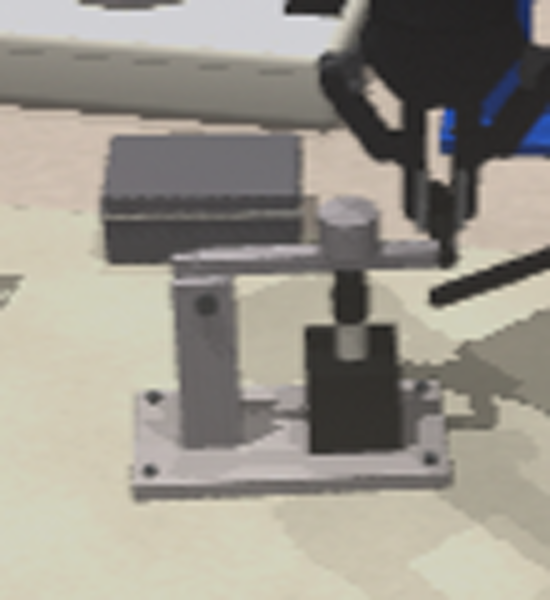

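The arm lies level with the pad on the cap (345,270), and the tool no longer descends, so the clamp is closed. I release.

Call:
{"api": "send_rows", "payload": {
  "series": [
    {"tx": 0,"ty": 0,"tz": 0,"wx": 0,"wy": 0,"wz": 0,"jaw": 0.6},
    {"tx": 0,"ty": 0,"tz": 0,"wx": 0,"wy": 0,"wz": 0,"jaw": 0.6},
    {"tx": 0,"ty": 0,"tz": -3,"wx": 0,"wy": 0,"wz": 0,"jaw": 0.6},
    {"tx": 0,"ty": 0,"tz": -6,"wx": 0,"wy": 0,"wz": 0,"jaw": 0.6},
    {"tx": 0,"ty": 0,"tz": -6,"wx": 0,"wy": 0,"wz": 0,"jaw": 0.6}
  ]
}}

```text
t: 6.78
tool_pos: [0.4581, -0.2592, 0.2713]
tool_rot: [-1.912, -2.477, -0.011]
contact_force: [1.8, -0.5, -1.0]
opening: 0.0342
```

```bash
python3 - <<'E'
from h import *
i=ctrl.get_image("side")[145:265,235:345,::-1]
cv2.imwrite("pics/s6.png",cv2.resize(i,None,fx=5,fy=5,interpolation=cv2.INTER_CUBIC))
togo([.52,-.01,.27],.375+np.pi/2)
print(ctrl.get_obs()["q"].round(2))
E
```

```text
t 6.83 pos [ 0.4611 -0.2614  0.2817] F [ 1.1 -0.3  6.9] open 0.034
shift cm [22.83 12.06  1.3 ] turn [ 0.007  0.004 -1.69 ]
[-0.66 -0.2   1.79  0.01  1.55 -0.92]
```

View pics/s6.png

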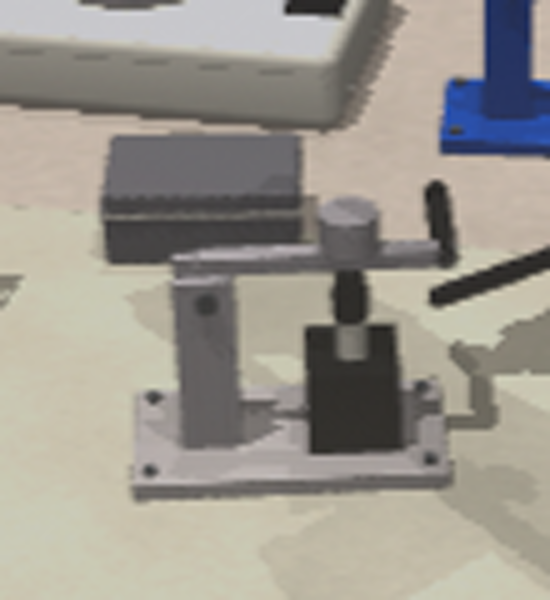

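The clamp stays closed after release, with the bar at (440,220) and the pad on the cap at (348,290). Next is the selector.

Call:
{"api": "send_rows", "payload": {
  "series": [
    {"tx": 4.3,"ty": 1.5,"tz": 0,"wx": 0,"wy": 0,"wz": -0.17,"jaw": 0.45},
    {"tx": 4.0,"ty": 2.3,"tz": 0,"wx": 0,"wy": 0,"wz": -0.17,"jaw": 0.45},
    {"tx": 3.6,"ty": 2.9,"tz": 0,"wx": 0,"wy": 0,"wz": -0.17,"jaw": 0.45},
    {"tx": 3.0,"ty": 3.4,"tz": 0,"wx": 0,"wy": 0,"wz": -0.17,"jaw": 0.45},
    {"tx": 2.4,"ty": 3.9,"tz": 0,"wx": 0,"wy": 0,"wz": -0.17,"jaw": 0.45}
  ]
}}

```text
t: 7.45
tool_pos: [0.4795, -0.0307, 0.284]
tool_rot: [0.689, 3.055, 0.002]
contact_force: [0.1, -0.2, 0.2]
opening: 0.0467
```

```bash
python3 - <<'E'
from h import *
togo([.497,.203,.25],.375+np.pi/2)
E
```

```text
t 7.45 pos [ 0.4795 -0.0307  0.284 ] F [ 0.1 -0.2  0.2] open 0.0467
shift cm [ 8.49 21.85  3.4 ] turn [-0.     0.011 -0.819]
```

Call:
{"api": "send_rows", "payload": {
  "series": [
    {"tx": 1.7,"ty": 4.4,"tz": 0,"wx": 0,"wy": 0,"wz": -0.17,"jaw": 0.45},
    {"tx": 0.9,"ty": 4.6,"tz": 0,"wx": 0,"wy": 0,"wz": -0.17,"jaw": 0.45},
    {"tx": 0.1,"ty": 4.7,"tz": 0,"wx": 0,"wy": 0,"wz": -0.17,"jaw": 0.45},
    {"tx": -0.7,"ty": 4.6,"tz": 0,"wx": 0,"wy": 0,"wz": -0.17,"jaw": 0.45},
    {"tx": -1.4,"ty": 4.2,"tz": 0,"wx": 0,"wy": 0,"wz": -0.14,"jaw": 0.45}
  ]
}}

```text
t: 8.07
tool_pos: [0.4948, 0.2079, 0.2811]
tool_rot: [-0.629, 3.069, -0.007]
contact_force: [0.8, 0.3, 0.2]
opening: 0.0468
```

Call:
{"api": "send_rows", "payload": {
  "series": [
    {"tx": 0,"ty": 0,"tz": 0,"wx": 0,"wy": 0,"wz": 0,"jaw": 0.45},
    {"tx": 0,"ty": 0,"tz": 0,"wx": 0,"wy": 0,"wz": 0,"jaw": 0.45}
  ]
}}

```text
t: 8.32
tool_pos: [0.4942, 0.2099, 0.2796]
tool_rot: [-0.636, 3.07, -0.009]
contact_force: [0.2, -0.2, -0.1]
opening: 0.0472
```

```bash
python3 - <<'E'
from h import *
togo([.497,.203,.25],.375+np.pi/2)
c=ctrl.camera_info("wrist"); im=ctrl.get_image("wrist")[:,:,::-1]; cv2.imwrite("pics/w7.png",im); np.savez("w7.npz",**c)
for z in(.1,.112): print(proj(c,[.4974,.2034,z]))
E
```

```text
t 8.32 pos [0.4942 0.2099 0.2796] F [ 0.2 -0.2 -0.1] open 0.0472
shift cm [ 0.03 -0.72  2.96] turn [-0.007  0.005  0.034]
[306.96112723 217.28978319]
[306.49192525 221.23076875]
```

View pics/w7.png

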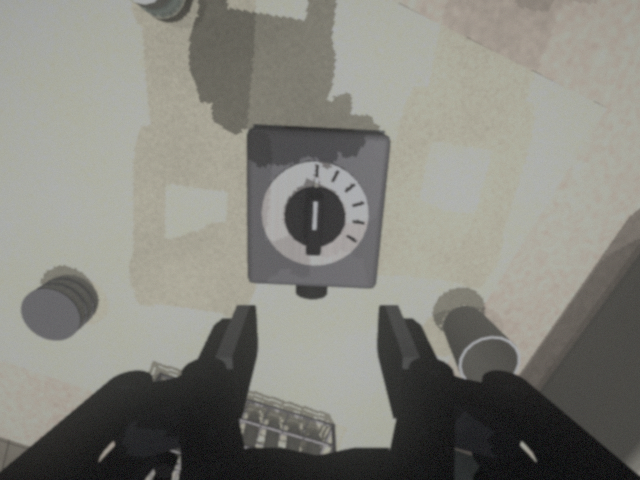

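The wrist view shows the selector face with park mark at (317,170), knob disc at (315,217) and bar centre at about (314,224). I cast rays through these.

```bash
python3 - <<'E'
from h import *
c=dict(np.load("w7.npz")); im=cv2.imread("pics/w7.png"); g=cv2.cvtColor(im,cv2.COLOR_BGR2GRAY)
print(ray(c,(314.3,224),.112).round(4), ray(c,(315,217),.082).round(4))
m=((g>140)*255).astype(np.uint8)[155:275,255:380]
m=cv2.morphologyEx(m,cv2.MORPH_CLOSE,np.ones((25,25)))
cs,_=cv2.findContours(m,0,1); k=max(cs,key=cv2.contourArea); e=cv2.fitEllipse(k); print(e[0][0]+255,e[0][1]+155,e[1])
print("dial",ray(c,(e[0][0]+255,e[0][1]+155),.072).round(4))
top=[ray(c,p,.07) for p in((248,126),(388,132),(377,288),(248,281))]
print(np.mean(top,0).round(4)); 
for a,b in((0,3),(1,2)): d=top[b]-top[a];print(np.linalg.norm(d),np.arctan2(d[1],d[0]))
d=ray(c,(313.5,254),.112)-ray(c,(315.5,203),.112);print("bar yaw",np.arctan2(d[1],d[0]))
cv2.imwrite("pics/c7.png",cv2.resize(im[120:300,235:405],None,fx=3.3,fy=3.3,interpolation=cv2.INTER_CUBIC))
E
```

```text
[0.497  0.2098 0.112 ] [0.499  0.2108 0.082 ]
314.37354278564453 213.0639877319336 (114.31217193603516, 116.75938415527344)
dial [0.4984 0.2099 0.072 ]
[0.4974 0.2102 0.07  ]
0.1371564193924191 0.3548537953899087
0.13899694858301914 0.3901703157922299
bar yaw 0.3686439625882528
```

View pics/c7.png

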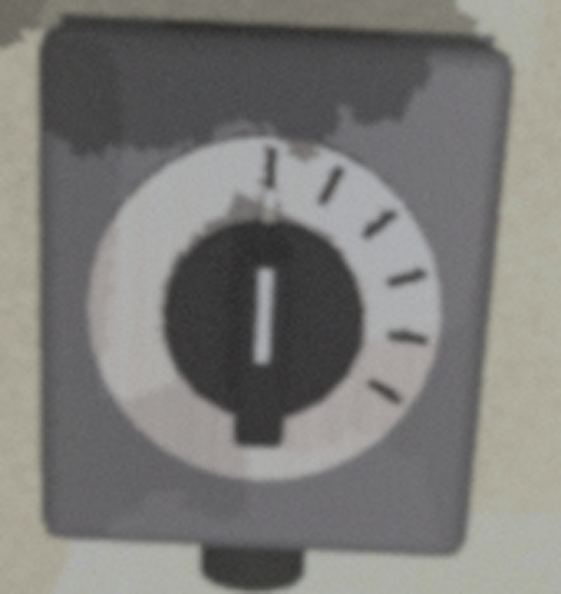

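```bash
python3 - <<'E'
from h import *
togo([.498,.209,.15],.372+np.pi/2)
E
```

```text
t 8.38 pos [0.4942 0.2097 0.2796] F [-0.4 -1.  -0.3] open 0.0471
shift cm [-0.26 -0.13 12.96] turn [-0.006  0.005  0.036]
```

Call:
{"api": "send_rows", "payload": {
  "series": [
    {"tx": -0.2,"ty": -0.1,"tz": 4.5,"wx": 0,"wy": 0,"wz": 0.035,"jaw": 0.45},
    {"tx": 0,"ty": 0,"tz": 4.5,"wx": 0,"wy": 0,"wz": 0,"jaw": 0.45},
    {"tx": 0,"ty": 0,"tz": 3,"wx": 0,"wy": 0,"wz": 0,"jaw": 0.45},
    {"tx": 0,"ty": 0,"tz": 0,"wx": 0,"wy": 0,"wz": 0,"jaw": 0.45}
  ]
}}

```text
t: 8.88
tool_pos: [0.4991, 0.2042, 0.158]
tool_rot: [-0.564, 3.081, -0.01]
contact_force: [0.2, -0.3, -0.2]
opening: 0.0468
```

```bash
python3 - <<'E'
from h import *
togo([.498,.209,.098],.372+np.pi/2)
c=ctrl.camera_info("wrist"); im=ctrl.get_image("wrist")[:,:,::-1]; cv2.imwrite("pics/w8.png",im); np.savez("w8.npz",**c)
E
```

```text
t 8.88 pos [0.4991 0.2042 0.158 ] F [ 0.2 -0.3 -0.2] open 0.0468
shift cm [-0.02  0.53  6.  ] turn [-0.008  0.008 -0.01 ]
```

View pics/w8.png

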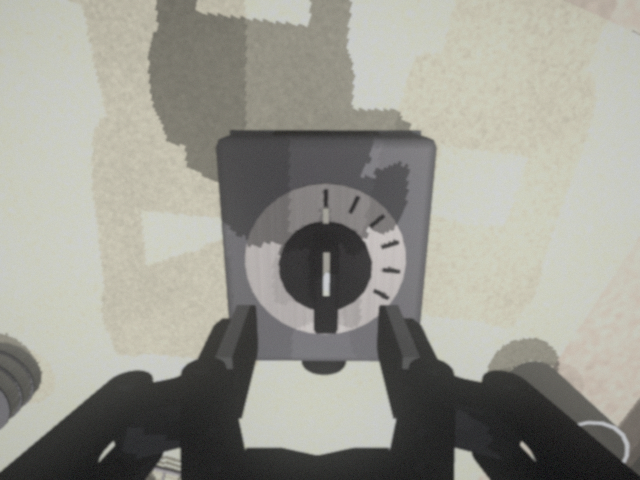

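```bash
python3 - <<'E'
from h import *
c=dict(np.load("w8.npz"))
e=ray(c,(325.5,333),.112); yaw=.372
print("from bar end",(e-.023*np.array([np.cos(yaw),np.sin(yaw),0])).round(4), "disc",ray(c,(325,268),.082).round(4))
p=e-.023*np.array([np.cos(yaw),np.sin(yaw),0])
togo([p[0],p[1],.098],yaw+np.pi/2)
E
```

```text
from bar end [0.4995 0.2104 0.112 ] disc [0.4994 0.2105 0.082 ]
t 8.93 pos [0.5002 0.2046 0.16  ] F [ 0.7 -0.5 -0.2] open 0.0467
shift cm [-0.06  0.62  6.19] turn [-0.008  0.012 -0.009]
```

Call:
{"api": "send_rows", "payload": {
  "series": [
    {"tx": 0,"ty": 0.5,"tz": 2.0,"wx": 0,"wy": 0,"wz": 0,"jaw": 0.45},
    {"tx": 0,"ty": 0,"tz": 2.3,"wx": 0,"wy": 0,"wz": 0,"jaw": 0.45},
    {"tx": 0,"ty": 0,"tz": 1.0,"wx": 0,"wy": 0,"wz": 0,"jaw": 0.45},
    {"tx": 0,"ty": 0,"tz": 0,"wx": 0,"wy": 0,"wz": 0,"jaw": 0.45}
  ]
}}

```text
t: 9.43
tool_pos: [0.5027, 0.2097, 0.1098]
tool_rot: [-0.559, 3.069, -0.008]
contact_force: [-0.4, -0.0, 0.4]
opening: 0.0472
```

```bash
python3 - <<'E'
from h import *
togo([.4995,.2105,.098],.372+np.pi/2)
c=ctrl.camera_info("wrist"); im=ctrl.get_image("wrist")[:,:,::-1]; cv2.imwrite("pics/w9.png",im); np.savez("w9.npz",**c)
E
```

```text
t 9.43 pos [0.5027 0.2097 0.1098] F [-0.4 -0.   0.4] open 0.0472
shift cm [0.29 0.19 1.17] turn [-0.009  0.021 -0.011]
```

View pics/w9.png

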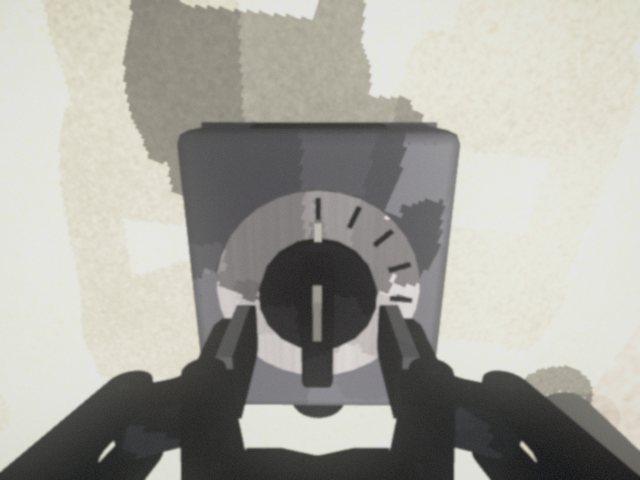

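The bar is centred between the pads at x=317. I descend and grip.

Call:
{"api": "send_rows", "payload": {
  "series": [
    {"tx": 0.2,"ty": 0,"tz": 0.9,"wx": 0,"wy": 0,"wz": -0.01,"jaw": 0.5},
    {"tx": 0,"ty": 0,"tz": 0.1,"wx": 0,"wy": 0,"wz": 0,"jaw": 0.6},
    {"tx": 0,"ty": 0,"tz": 0,"wx": 0,"wy": 0,"wz": 0,"jaw": 1},
    {"tx": 0,"ty": 0,"tz": 0,"wx": 0,"wy": 0,"wz": 0,"jaw": 1},
    {"tx": 0,"ty": 0,"tz": 0,"wx": 0,"wy": 0,"wz": 0,"jaw": 1}
  ],
  "squeeze": 50
}}

```text
t: 10.1
tool_pos: [0.5023, 0.2096, 0.1017]
tool_rot: [-0.574, 3.062, -0.007]
contact_force: [-0.5, -0.7, -1.2]
opening: 0.0108
```

```bash
cat > st.py <<'E'
from h import *
o=ctrl.get_obs(); m=R.from_rotvec(o["tool_rot"]).as_matrix()
y=np.arctan2(m[1,1],m[0,1]); print("t",round(o["t"],2),"pos",o["tool_pos"].round(4),"yaw_y",y.round(3),"knob est",round(.372+np.pi/2-y,3),"tilt",m[:2,2].round(3),"F",o["contact_force"].round(1),"T",o["wrist_torque"].round(2),"open",round(o["opening"],4))
print("to axis cm",(m.T@(np.array([.4995,.2105,.098])-o["tool_pos"])*100).round(2))
E
python3 st.py
```

```text
t 10.1 pos [0.5023 0.2096 0.1017] yaw_y 1.941 knob est 0.002 tilt [0.027 0.001] F [-0.5 -0.7 -1.2] T [ 0.04  0.04 -0.15] open 0.0108
to axis cm [0.24 0.19 0.36]
```

Call:
{"api": "send_rows", "payload": {
  "series": [
    {"tx": 0.1,"ty": 0,"tz": 0.2,"wx": 0,"wy": 0,"wz": 0.1,"jaw": 1},
    {"tx": 0,"ty": 0,"tz": 0,"wx": 0,"wy": 0,"wz": 0.12,"jaw": 1},
    {"tx": 0,"ty": 0,"tz": 0,"wx": 0,"wy": 0,"wz": 0.12,"jaw": 1}
  ]
}}

```text
t: 10.48
tool_pos: [0.5024, 0.2091, 0.1017]
tool_rot: [-0.034, 3.113, -0.001]
contact_force: [0.1, 0.0, -1.3]
opening: 0.0112
```

```bash
python3 st.py
```

```text
t 10.47 pos [0.5024 0.2091 0.1017] yaw_y 1.593 knob est 0.35 tilt [ 0.029 -0.   ] F [ 0.1  0.  -1.3] T [-0.1   0.03  0.05] open 0.0112
to axis cm [0.29 0.15 0.36]
```

Call:
{"api": "send_rows", "payload": {
  "series": [
    {"tx": 0,"ty": 0,"tz": 0,"wx": 0,"wy": 0,"wz": 0.12,"jaw": 1},
    {"tx": 0,"ty": 0,"tz": 0,"wx": 0,"wy": 0,"wz": 0.12,"jaw": 1},
    {"tx": 0,"ty": 0,"tz": 0,"wx": 0,"wy": 0,"wz": 0.12,"jaw": 1},
    {"tx": 0,"ty": 0,"tz": 0,"wx": 0,"wy": 0,"wz": 0.12,"jaw": 1},
    {"tx": 0,"ty": 0,"tz": 0,"wx": 0,"wy": 0,"wz": 0.12,"jaw": 1}
  ]
}}

```text
t: 11.1
tool_pos: [0.5021, 0.2083, 0.1017]
tool_rot: [0.911, 2.977, 0.007]
contact_force: [0.2, -0.0, 0.3]
opening: 0.0108
```

```bash
python3 st.py;  python3 - <<'E'
from h import *
c=ctrl.camera_info("wrist"); im=ctrl.get_image("wrist")[:,:,::-1]; cv2.imwrite("pics/w10.png",im)
E
```

```text
t 11.1 pos [0.5021 0.2083 0.1017] yaw_y 0.977 knob est 0.966 tilt [ 0.028 -0.004] F [ 0.2 -0.   0.3] T [-0.21  0.18  0.2 ] open 0.0108
to axis cm [0.35 0.03 0.36]
```

View pics/w10.png

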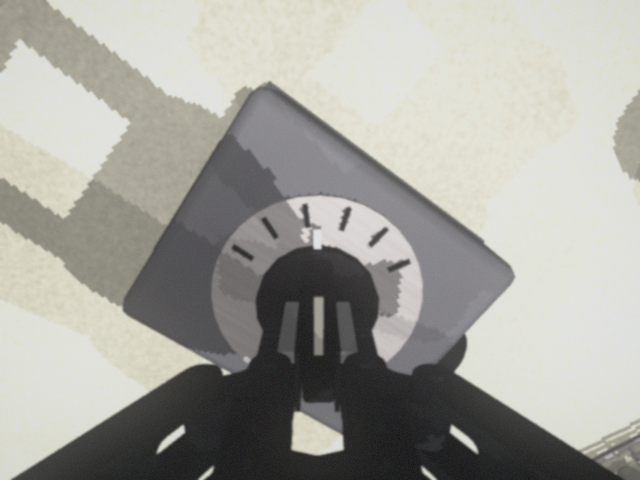

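The white pointer (317,238) is about a third of the way from mark 2 (305,215) to mark 3 (346,217), which agrees with an estimate of 0.97 rad. About 0.29 rad remains.

Call:
{"api": "send_rows", "payload": {
  "series": [
    {"tx": 0,"ty": 0,"tz": 0,"wx": 0,"wy": 0,"wz": 0.1,"jaw": 1},
    {"tx": 0,"ty": 0,"tz": 0,"wx": 0,"wy": 0,"wz": 0.1,"jaw": 1},
    {"tx": 0,"ty": 0,"tz": 0,"wx": 0,"wy": 0,"wz": 0.07,"jaw": 1},
    {"tx": 0,"ty": 0,"tz": 0,"wx": 0,"wy": 0,"wz": 0,"jaw": 1}
  ]
}}

```text
t: 11.65
tool_pos: [0.5018, 0.2081, 0.1017]
tool_rot: [1.305, 2.828, 0.009]
contact_force: [0.8, 1.7, -1.0]
opening: 0.011
```

```bash
python3 st.py;  python3 - <<'E'
from h import *
c=ctrl.camera_info("wrist"); im=ctrl.get_image("wrist")[:,:,::-1]; cv2.imwrite("pics/w11.png",im); np.savez("w11.npz",**c)
cv2.imwrite("pics/s11.png",ctrl.get_image("side")[:,:,::-1])
E
```

```text
t 11.65 pos [0.5018 0.2081 0.1017] yaw_y 0.706 knob est 1.237 tilt [ 0.027 -0.006] F [ 0.8  1.7 -1. ] T [-0.24  0.21  0.09] open 0.011
to axis cm [ 0.34 -0.02  0.36]
```

View pics/w11.png

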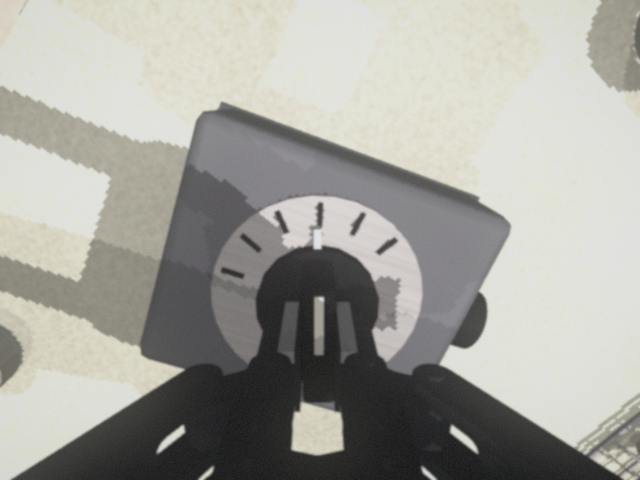

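View pics/s11.png

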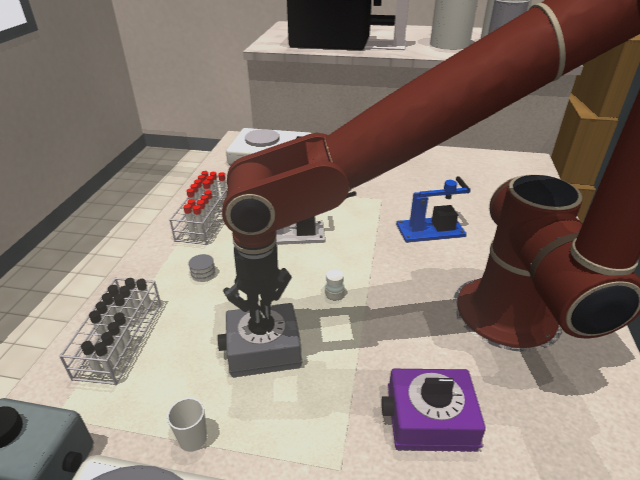

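The wrist view shows the pointer (317,238) just short of mark 3 (320,213), counting park (232,272), 1 (250,242) and 2 (281,222). The side view shows the bystanders in place. I nudge it slightly, let it settle, then check the clamp once more.

Call:
{"api": "send_rows", "payload": {
  "series": [
    {"tx": 0,"ty": 0,"tz": 0,"wx": 0,"wy": 0,"wz": 0.02,"jaw": 1},
    {"tx": 0,"ty": 0,"tz": 0,"wx": 0,"wy": 0,"wz": 0,"jaw": 1},
    {"tx": 0,"ty": 0,"tz": 0,"wx": 0,"wy": 0,"wz": 0,"jaw": 1},
    {"tx": 0,"ty": 0,"tz": 0,"wx": 0,"wy": 0,"wz": 0,"jaw": 1}
  ]
}}

```text
t: 12.25
tool_pos: [0.5018, 0.208, 0.1017]
tool_rot: [1.332, 2.815, 0.01]
contact_force: [0.3, 0.7, -0.6]
opening: 0.0107
```

```bash
python3 st.py;  python3 - <<'E'
from h import *
im=ctrl.get_image("top")[:,:,::-1]; cv2.imwrite("pics/t12.png",im)
im=ctrl.get_image("wrist")[:,:,::-1]; cv2.imwrite("pics/w12.png",im[180:320,200:440])
E
python3 st.py
```

```text
t 12.25 pos [0.5018 0.208  0.1017] yaw_y 0.687 knob est 1.256 tilt [ 0.027 -0.006] F [ 0.3  0.7 -0.6] T [-0.26  0.26  0.15] open 0.0107
to axis cm [ 0.34 -0.03  0.36]
t 12.35 pos [0.5018 0.208  0.1017] yaw_y 0.687 knob est 1.256 tilt [ 0.027 -0.006] F [ 0.6  1.8 -0.9] T [-0.23  0.23  0.13] open 0.011
to axis cm [ 0.34 -0.03  0.36]
```

View pics/t12.png

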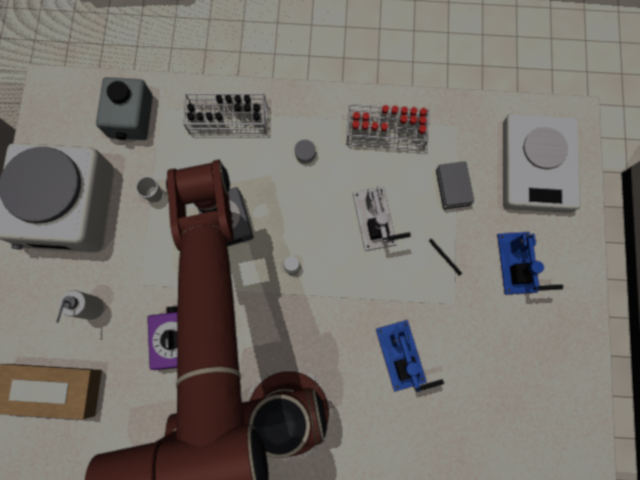

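View pics/w12.png

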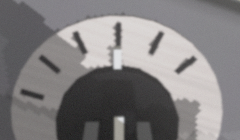

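The top view shows the clamp closed, with its handle at (398,236), and the bystanders unmoved: dishes (305,151), jar (291,265), beaker (149,190), marker (445,256). In the wrist crop the pointer lines up with mark 3. I hand in the job.

```bash
python3 -c "
from station import ctrl
print(ctrl.finish_job())"; python3 st.py
```

```text
the job is handed in; nothing more can be done
None
the job is handed in; nothing more can be done
```

The clamp is closed on the tube's cap and the gripper is holding the knob at the third stop. I handed the job in at about 12.4 s; no verdict was reported.

- **Clamp:** I gripped the handle bar, swung it along its arc until the pad sat on the cap, and let go. The side view after release shows the arm level and the tube upright, and the last top view shows it still closed. I had no direct reading of the clamp joint. The grip position alone gave 0.11 rad, because the bar had slid towards the fingertips, so I judged it closed from the pictures and from the tool no longer descending.
- **Knob:** I turned it clockwise with a 50 N grip and left it held. The tool's turn gives about 1.256 rad (target 1.257). The wrist view shows the pointer on mark 3, counting clockwise from park.
- **Bystanders:** dishes, jar, beaker and marker looked unmoved in the top view.
- **Disagreements:** the top and wrist cameras differed by about 5 mm for the nest and about 7 mm for the selector. I used the wrist view when close. Forces on the tool stayed under about 10 N in every reading I took.

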